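# Clear the badge press and make one pressing

## Task

A badge blank is already in the hand press, but the spray can left standing on the press's foot plate is in the way of the lever: move it to the round blue mat and stand it there upright, without tipping it over. Then pull the sprung press lever all the way down to its stop, hold it down for about a second and a half, and ease it slowly back up, taking at least four seconds, until it is fully home before you let go. Do not disturb the roll of tape or the glass jar beside the press.

Things in the scene. Friction and masses are not known exactly. Their poses are not given: they have to be found in the camera images.
- press: fixed badge press, pale blue foot plate 350 x 190 x 16 mm, white head (170 x 100 mm, top 142 mm above the table) on a 75 mm wide column with a black star knob (top at 192 mm). Origin on the table surface under the ram axis; its x axis points to the back (column at x = +115 mm), z up. The foot plate runs from x = -195 to +155 mm, the head from x = -50 to +120 mm. The position and yaw vary
- lever (a joint): angle of the press lever, rad: 0 = home (up, 70 degrees above level), grows as the bar is pulled forward and down, 1.36 = bottom stop (8 degrees below level). A spring pulls it home: 4 to 12 N at the bar. Let go early it snaps back
- lever_bar (a point): middle of the lever's black round grip bar, 24 mm diameter and 150 mm long, carried at both ends by 14 mm steel arms (about 125 mm free between them). The point's y axis is along the bar. At home it is 303 mm above the table; at the bottom stop 87 mm. It moves on an arc of radius 200 mm about lever_hinge, towards the front (-x of the press)
- lever_hinge (a point): a point on the lever's hinge axis, in the middle of the head, 115 mm above the table; axes as the press, hinge axis along y
- can: loose spray can, yellow with a black band and red cap, 52 mm diameter up to 118 mm, narrowing to a 34 mm cap, 140 mm high in all, about 0.25 kg. Origin at the centre of its foot, z up. Stands on the foot plate (16 mm high) under the path of the lever bar
- can_mat: round blue mat, fixed, 140 mm diameter, 4 mm thick; origin at the centre of its underside on the table. Left or right of the press
- tile_tray: fixed grey tray of tiles, 140 x 140 x 30 mm, bystander on the other side of the press from the mat; origin at its underside
- tape: loose roll of amber tape lying flat, 96 mm diameter, 25 mm high; bystander, origin at the centre of its underside
- jar: loose glass jar, 68 mm diameter, 90 mm high; bystander, origin at the centre of its underside
Mind the look-alikes: they are no part of the job. What is meant by the can is not green, orange or turquoise, and is the smaller of those in its own colour.

How it is judged:
By the outcome, as a careful person would: the job done as asked, in the order asked, and still so for the second after the job is handed in, with the robot touching nothing.
It also fails if it takes over 67 s, if anything falls off the work surface, if the arm or the gripper's body presses on something with over 40 N, if the wrist force passes 120 N, or if a joint passes its speed limit or range.

## Robot

A 6-joint arm with a two-finger parallel gripper is mounted at the origin on the work surface. World frame = base frame: x ahead of the robot, y to its left, z up, the work surface at z = 0. Lengths are in m, angles in rad, forces in N, time in s.
With the tool pointing down it reaches from about 0.25 to 0.775 m from the base axis. Payload 4 kg.
Tool frame: the origin (TCP) lies midway between the tips of the shut fingers; the grasp point (between the pads) lies 19 mm behind it; z points along the fingers, x is the direction in which the jaws open and shut, and the axes are right-handed (so a half turn about z gives the same grasp; the last joint's range is limited). The gripper opens to 94 mm and grips with 3 to 60 N. Pads are 16 mm wide; open, the fingers measure 119 mm over their backs; the gripper's body (75 mm by 177 mm) begins 78 mm behind the grasp point.
Start: joints at [1.068, 0.087, 1.371, -0, 1.684, -0.103], TCP at [0.214, 0.507, 0.206] pointing down, gripper open.
Joint ranges: [-3.1, 3.1], [-0.76, 2.03], [0.27, 2.55], [-1.08, 4.22], [0.17, 2.65], [-2.57, 2.57]. Speed limits (rad/s): [2.79, 2.79, 3.14, 3.14, 3.14, 3.14].

## Interface

Orientations are given as [roll, pitch, yaw] about the fixed x, y, z axes, in that order (R = Rz(yaw) Ry(pitch) Rx(roll)).
In Python, from bench import robot, eyes, close_job gives the robot as it stands.
- The arm moves only by the shell command python3 -m jog 'ROWS'. ROWS is JSON, a list of rows, each a list of 3 entries, a list of its own where there are three numbers: the turn, a rotation vector about the tool's x, y, z in degrees, then the shift along the tool's x, y, z in mm, then the closure, from -1 (fully open) to 1 (shut). In form: [[[wx, wy, wz], [x, y, z], claw], ...]. A call has 1 to 5 rows; each row is the pose to reach, as a shift and turn from the pose commanded when the call began, along the tool's axes at that moment; what a row does not reach only later rows make up. A row lasts 1/10 s, in which the tool goes at most 50 mm and 8.59 degrees, less where a joint would pass 70% of its speed; a pose out of reach is approached as far as the arm can. A call with a gripper value outside its range is refused whole. The fingers move at their own pace and stop on an object; the grip force is fixed at half the most. Time passes only in rows, so rows that repeat a pose let the fingers close. It gives the time, the measured TCP pose, the force and the opening at its end, in the units of the state.
- robot.get_obs(): the state, without advancing time (a new reading comes with each control period).
- eyes.snapshot(name): name is "side" or "top" or "wrist"; returns (picture, depth): 420x560x3 uint8, red, green, blue; 420x560 float32, m along the optical axis (not along the pixel's ray), 0 where there is no reading.
- eyes.camera_params(name): a dict with "mtx" (3x3 intrinsics, pixels), "world_to_cam" (4x4, takes a point from world to camera coordinates). Camera axes: x right, y up, looking along -z (the intrinsics and any distortion apply to the point x, -y, -z); pixel columns grow to the right and rows downward; lengths in m; the calibration is good to about 2 mm. A picture is of the moment at which its call begins: read the wrist's pose just before it. camera_params takes no time and is no camera call; for the wrist camera it gives the pose at the moment of the call.
- close_job(): hands the job in, once; it reports no verdict.
The state is a dict: "time": time; "joint_positions": joint angles; "qvel": joint speeds; "joint_torque": joint torques, N m; "tool_pos": TCP position; "ee_rot": TCP orientation; "wrist_force": force on the tool from outside, world axes, zero at the start; "wrist_torque": the same for the moment, N m; "width": finger opening in m.
Only numpy, scipy, OpenCV 4.12 (cv2) and the standard library are available. Lean on these libraries where they do the work, as an engineer would, in place of code of your own. Each camera call takes 0.05 s, during which the arm holds its last target. There are 200 camera calls.

## Working session

There is one attempt and no reset: what is moved stays moved. The work goes in short steps, Python scripts to look and compute and a shell command to move; the robot and the scene stay as the last step left them, time stands still between calls to the robot, and variables do not carry over. Pictures are saved under pics/ and viewed, about 8 in all and at most 12, crops included, and the job is handed in when it is done.

```bash
mkdir -p pics; ls
cat > h.py <<'E'
import numpy as np, cv2
from bench import robot, eyes
from scipy.spatial.transform import Rotation as R
def snap(n,f=None):
    im,d=eyes.snapshot(n); np.savez('pics/%s.npz'%(f or n),im=im,d=d,K=eyes.camera_params(n)['mtx'],T=eyes.camera_params(n)['world_to_cam'])
    cv2.imwrite('pics/%s.png'%(f or n),im[:,:,::-1]); return im,d
def ld(f):
    z=np.load('pics/%s.npz'%f); return z['im'],z['d'],z['K'],z['T']
def cloud(f):
    im,d,K,T=ld(f); v,u=np.mgrid[:420,:560]
    p=np.stack([(u-K[0,2])/K[0,0]*d,-(v-K[1,2])/K[1,1]*d,-d,np.ones_like(d)],-1)
    w=(p@np.linalg.inv(T).T)[...,:3]; w[d==0]=np.nan; return w
E
python3 - <<'E'
from h import *
snap('top','t0'); snap('side','s0')
a=cv2.imread('pics/t0.png');print(eyes.camera_params('top'))
print(robot.get_obs())
E
```

```text
pics
{'mtx': array([[422.41478438,   0.        , 276.16939424],
       [  0.        , 422.41478438, 211.38122509],
       [  0.        ,   0.        ,   1.        ]]), 'world_to_cam': array([[-0.00261159, -0.9997893 , -0.02036029,  0.0179302 ],
       [ 0.99628469, -0.00435401,  0.08601086, -0.51334681],
       [-0.08608138, -0.02006002,  0.99608614, -1.12501641],
       [ 0.        ,  0.        ,  0.        ,  1.        ]])}
{'time': 0.1, 'joint_positions': array([ 1.06791966e+00,  8.78764008e-02,  1.37207145e+00, -4.50264570e-06,
        1.68360670e+00, -1.03080305e-01]), 'qvel': array([ 0.00121904, -0.00307495, -0.00343505, -0.00082282, -0.00052586,
       -0.00014857]), 'joint_torque': array([ 2.75962877e-03, -3.41255665e+01, -3.03301728e+01,  7.21463864e-02,
        3.04428278e-02, -8.66841788e-05]), 'tool_pos': array([0.21383644, 0.50619951, 0.20443986]), 'ee_rot': array([-3.14139523e+00,  1.95193894e-03,  1.17099966e+00]), 'wrist_force': array([-0.21400174,  0.19463738, -0.47859767]), 'wrist_torque': array([-0.05726608,  0.00098812,  0.04901124]), 'width': 0.09351457116815681}
```

View pics/t0.png

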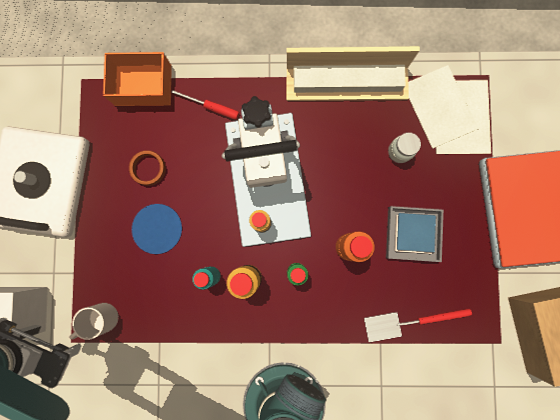

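View pics/s0.png

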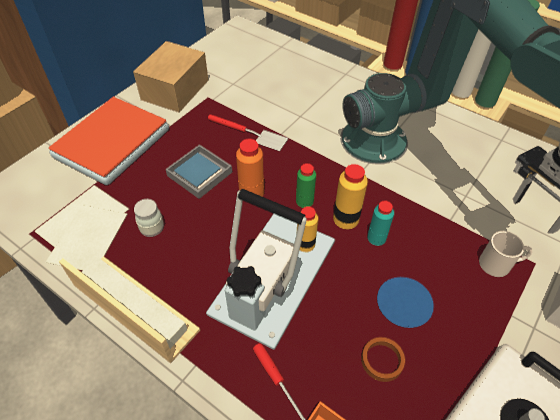

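Candidates for the can: small yellow on the foot plate (top 260,220), big yellow (243,283), orange (357,247), turquoise (205,279) and green (298,274). I choose the small yellow one on the foot plate. The mat is at (157,228), tape at (147,168), jar at (404,150).

Run:
```python
from h import *
w=cloud('t0');im=ld('t0')[0]
for n,(u,v) in dict(cancap=(260,219),bigyel=(242,285),turq=(203,280),green=(298,274),orange=(358,247),mat=(157,228),tray=(416,234),jar=(404,145),barL=(228,154),barM=(262,150),barR=(295,146),pl_c1=(244,243),pl_c2=(308,235),plb1=(229,123),plb2=(290,116),knob=(257,111),headfl=(252,184),headfr=(285,178),table=(200,200)).items():
    print(n,np.round(np.nanmedian(w[v-1:v+2,u-1:u+2].reshape(-1,3),0),3))
h=cv2.cvtColor(im,cv2.COLOR_RGB2HSV)
m=(abs(h[...,0].astype(int)-107)<8)&(h[...,1]>150)&(abs(w[...,2]-.004)<.01); m[:,:120]=0;m[:,200:]=0
p=w[m];print('mat',p.mean(0),p.min(0),p.max(0))
# cap of can
for (u,v) in [(260,219)]:
    q=w[v-16:v+16,u-16:u+16].reshape(-1,3);q=q[q[:,2]>.145];print(len(q),q.mean(0),q.min(0),q.max(0))
# plate
q=w[100:260,220:320].reshape(-1,3);q=q[abs(q[:,2]-.016)<.006]
print('plate',len(q),cv2.minAreaRect((q[:,:2]*1000).astype(np.float32)))
q=w[130:170,215:305].reshape(-1,3);q=q[q[:,2]>.28];print('bar',cv2.minAreaRect((q[:,:2]*1000).astype(np.float32)),q[:,2].max(), q.mean(0))
a=cv2.resize(cv2.imread('pics/t0.png')[90:310,180:320],None,fx=4,fy=4)[:, :]
cv2.imwrite('pics/crop.png',cv2.resize(cv2.imread('pics/s0.png')[150:270,220:420],None,fx=4,fy=4,interpolation=2))
```

```text
cancap [0.484 0.052 0.158]
bigyel [0.331 0.09  0.201]
turq [0.338 0.19  0.141]
green [ 0.352 -0.038  0.14 ]
orange [ 0.416 -0.174  0.196]
mat [0.47  0.346 0.004]
tray [ 0.451 -0.358  0.026]
jar [ 0.678 -0.315  0.089]
barL [0.606 0.109 0.314]
barM [0.615 0.039 0.314]
barR [ 0.622 -0.029  0.314]
pl_c1 [0.428 0.104 0.017]
pl_c2 [ 0.449 -0.07   0.017]
plb1 [0.761 0.147 0.015]
plb2 [ 0.78  -0.023  0.017]
knob [0.737 0.057 0.193]
headfl [0.571 0.073 0.138]
headfr [ 0.585 -0.008  0.14 ]
table [0.548 0.228 0.001]
mat [0.51200516 0.37035722 0.00356989] [ 0.41507651  0.31056612 -0.00128362] [0.53718602 0.41286238 0.00916639]
172 [0.48267291 0.05463061 0.15626102] [0.46687587 0.03770169 0.14570941] [0.49894326 0.07158641 0.16207609]
plate 4984 ((628.509521484375, 48.748497009277344), (401.8945617675781, 207.92950439453125), 6.968644618988037)
bar ((616.0250244140625, 42.43401336669922), (23.164566040039062, 161.28062438964844), 8.134417533874512) 0.3191099143444497 [0.61473266 0.04154796 0.31206415]
```

View pics/crop.png

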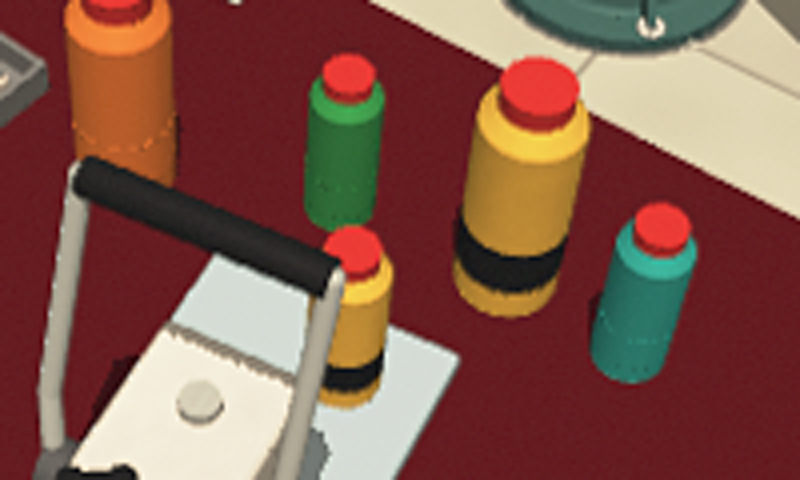

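Confirmed: small yellow can with black band on the foot plate. Estimates: can (0.483, 0.0545), mat (0.470, 0.346), press yaw ≈7°, bar home ≈(0.616, 0.041, 0.303), hinge ≈(0.684, 0.050). I go above the can first.

```bash
python3 -m jog '[[[0,0,0],[0,0,-40],-1],[[0,0,0],[-20,30,-80],-1],[[0,0,0],[-45,65,-80],-1],[[0,0,0],[-70,100,-80],-1],[[0,0,0],[-95,135,-80],-1]]'
python3 -m jog '[[[0,0,0],[-28,38,0],-1],[[0,0,0],[-56,76,0],-1],[[0,0,0],[-84,114,0],-1],[[0,0,0],[-110,150,0],-1],[[0,0,0],[-110,150,0],-1]]'
python3 -m jog '[[[0,0,0],[-28,38,0],-1],[[0,0,0],[-56,76,0],-1],[[0,0,0],[-84,110,0],-1],[[0,0,0],[-106,138,0],-1],[[0,0,0],[-106,138,0],-1]]'
python3 - <<'E'
from h import *
o=robot.get_obs();print(o['tool_pos'],o['ee_rot'],o['time'])
Rm=R.from_euler('xyz',o['ee_rot']).as_matrix()
print(Rm.T@(np.array([.483,.0545,.085])-o['tool_pos'])*1000)
snap('wrist','w1')
w=cloud('w1');m=(w[...,2]>.145)&(w[...,2]<.165)&(np.hypot(w[...,0]-.483,w[...,1]-.0545)<.04)
q=w[m];print(len(q),q.mean(0),q.min(0),q.max(0)) if len(q) else 0
E
```

```text
time: 0.6
tool_pos: [0.302, 0.3652, 0.2855]
ee_rot: [3.141, -0.0, 1.172]
wrist_force: [0.5, -0.0, -0.7]
width: 0.094
time: 1.1
tool_pos: [0.3988, 0.2027, 0.2847]
ee_rot: [3.141, 0.002, 1.163]
wrist_force: [-0.2, -0.1, 0.2]
width: 0.0938
time: 1.6
tool_pos: [0.4837, 0.0531, 0.2841]
ee_rot: [-3.14, 0.002, 1.166]
wrist_force: [-0.5, 0.5, -0.5]
width: 0.0938
[0.48369971 0.05307125 0.28407604] [-3.13991123e+00  1.54766704e-03  1.16626025e+00] 1.6
[  1.34612415  -0.87085074 199.07594181]
874 [0.48162606 0.06134253 0.157363  ] [0.4648939  0.04335749 0.14500966] [0.50021793 0.07929614 0.15997302]
```

View pics/w1.png

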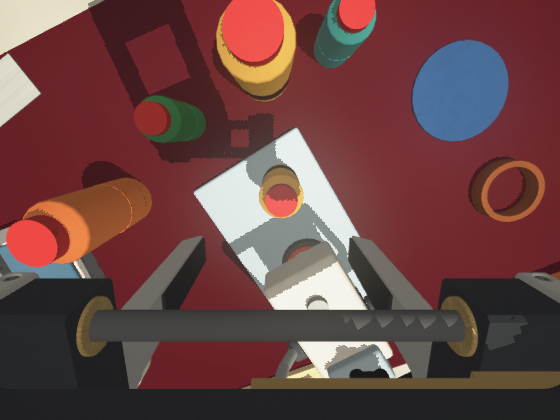

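The wrist view shows the yellow can at (281,193) between the fingers' line, but it reads y 7 mm off the top view. I'll compare with a settled arm and the side camera.

Run:
```python
from h import *
for n,f in (('wrist','w2'),('top','t2'),('side','s2')):
    snap(n,f); w=cloud(f);im=cv2.cvtColor(ld(f)[0],cv2.COLOR_RGB2HSV)
    near=(np.hypot(w[...,0]-.483,w[...,1]-.0545)<.045)
    m=near&(w[...,2]>.140)&(w[...,2]<.17)&((im[...,0]<8)|(im[...,0]>172))&(im[...,1]>150)
    q=w[m];print(f,len(q),q.mean(0),q.min(0),q.max(0)) if len(q) else print(f,0)
    m=near&(w[...,2]>.05)&(w[...,2]<.13)&(im[...,0]>12)&(im[...,0]<30)
    q=w[m];
    if len(q)>8:
        from scipy.optimize import least_squares
        s=least_squares(lambda c:np.hypot(q[:,0]-c[0],q[:,1]-c[1])-.026,[.483,.055],loss='soft_l1',f_scale=.002);print(' body',len(q),s.x)
    # mat
    m=(abs(im[...,0].astype(int)-107)<9)&(im[...,1]>150)&(abs(w[...,2]-.004)<.01)&(np.hypot(w[...,0]-.47,w[...,1]-.346)<.09)
    if m.sum()>50:
        c=cv2.minEnclosingCircle((w[m][:,:2]*1000).astype(np.float32));print(' mat',c,np.median(w[m],0))
o=robot.get_obs();print(o['tool_pos'])
```

```text
w2 494 [0.4875852  0.05738272 0.15799722] [0.46918303 0.04302557 0.15561465] [0.50014766 0.07591311 0.1604681 ]
 body 254 [0.48359603 0.05992834]
t2 0
s2 133 [0.48409472 0.06157412 0.15638247] [0.46602541 0.04321181 0.14739505] [0.50181157 0.07715106 0.16190457]
 body 211 [0.48345933 0.05925183]
[0.4821715  0.056885   0.28542934]
```

```bash
python3 -m jog '[[[0,0,0],[3,0,40],-1],[[0,0,0],[3,0,80],-1],[[0,0,0],[3,0,120],-1],[[0,0,0],[3,0,160],-1],[[0,0,0],[3,0,195],-1]]'
python3 -m jog '[[[0,0,0],[0,0,5],-1],[[0,0,0],[0,0,5],0],[[0,0,0],[0,0,5],0.2],[[0,0,0],[0,0,5],1],[[0,0,0],[0,0,5],1]]'
python3 -m jog '[[[0,0,0],[0,0,0],1],[[0,0,0],[0,0,0],1],[[0,0,0],[0,0,0],1],[[0,0,0],[0,0,0],1],[[0,0,0],[0,0,0],1]]'
```

```text
time: 2.3
tool_pos: [0.4826, 0.0602, 0.0888]
ee_rot: [-3.141, -0.0, 1.174]
wrist_force: [0.5, -0.3, -0.2]
width: 0.0942
time: 2.8
tool_pos: [0.4852, 0.0584, 0.0876]
ee_rot: [3.138, -0.002, 1.171]
wrist_force: [0.3, -0.9, -0.8]
width: 0.0655
time: 3.3
tool_pos: [0.4843, 0.0581, 0.0862]
ee_rot: [3.14, -0.0, 1.171]
wrist_force: [-1.0, -0.8, 5.2]
width: 0.0514
```

```bash
python3 -m jog '[[[0,0,0],[0,0,-8],1],[[0,0,0],[0,0,-20],1],[[0,0,0],[0,0,-35],1],[[0,0,0],[0,0,-50],1],[[0,0,0],[0,0,-50],1]]'
python3 -m jog '[[[0,0,0],[12,-6,0],1],[[0,0,0],[35,-17,0],1],[[0,0,0],[63,-30,0],1],[[0,0,0],[91,-44,0],1],[[0,0,0],[119,-58,0],1]]'
python3 -m jog '[[[0,0,0],[28,-13,0],1],[[0,0,0],[56,-27,0],1],[[0,0,0],[84,-40,0],1],[[0,0,0],[105,-50,0],1],[[0,0,0],[120,-57,0],1]]'
python3 -m jog '[[[0,0,0],[12,-6,0],1],[[0,0,0],[18,-9,0],1],[[0,0,0],[21,-10,0],1],[[0,0,0],[21,-10,0],1],[[0,0,0],[21,-10,0],1]]'
python3 - <<'E'
from h import *
o=robot.get_obs();print(o['tool_pos'],o['ee_rot'],o['width'])
for n,f in (('wrist','w3'),('side','s3')):
    snap(n,f); w=cloud(f);im=cv2.cvtColor(ld(f)[0],cv2.COLOR_RGB2HSV)
    m=(abs(im[...,0].astype(int)-107)<9)&(im[...,1]>150)&(abs(w[...,2]-.004)<.01)&(np.hypot(w[...,0]-.47,w[...,1]-.346)<.09)
    if m.sum()>50:
        q=w[m];print(f,m.sum(),q.min(0),q.max(0))
a=np.hstack([cv2.imread('pics/w3.png'),cv2.imread('pics/s3.png')]);cv2.imwrite('pics/c3.png',cv2.resize(a,(800,300)))
E
```

```text
time: 3.8
tool_pos: [0.4853, 0.0585, 0.1379]
ee_rot: [3.138, -0.002, 1.171]
wrist_force: [0.8, 0.3, -3.1]
width: 0.0515
time: 4.3
tool_pos: [0.4754, 0.1924, 0.1339]
ee_rot: [-3.139, 0.001, 1.171]
wrist_force: [-0.1, -0.3, -2.7]
width: 0.0512
time: 4.8
tool_pos: [0.4692, 0.3253, 0.1337]
ee_rot: [-3.139, 0.002, 1.173]
wrist_force: [-0.7, 0.5, -2.9]
width: 0.0513
time: 5.3
tool_pos: [0.4702, 0.3457, 0.1356]
ee_rot: [3.141, 0.0, 1.17]
wrist_force: [0.4, -0.1, -3.7]
width: 0.0515
[0.47017381 0.34568501 0.13557051] [3.14134561e+00 2.28129046e-04 1.16996107e+00] 0.05149623688952566
```

View pics/c3.png

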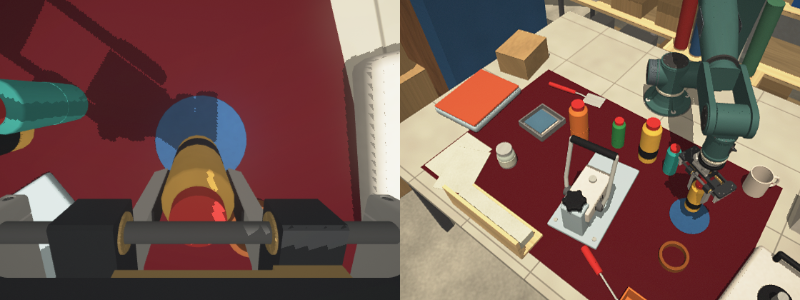

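Run:
```python
from h import *
for f in ('s0','t0','w1'):
    w=cloud(f);im=ld(f)[0].astype(int)
    m=(im[...,2]>im[...,0]+40)&(abs(w[...,2]-.004)<.015)&(np.hypot(w[...,0]-.47,w[...,1]-.346)<.1)
    m=cv2.morphologyEx(m.astype(np.uint8),cv2.MORPH_OPEN,np.ones((5,5)))>0
    q=w[m];print(f,m.sum(),(q.min(0)+q.max(0))/2,q.max(0)-q.min(0)) if m.any() else 0
```

```text
s0 2163 [0.46880753 0.35206166 0.00347042] [0.14075479 0.13734202 0.01563963]
t0 1892 [0.46800308 0.34824455 0.00318528] [0.13314915 0.13743388 0.01446504]
w1 7438 [0.46783708 0.35379775 0.00643557] [0.13751962 0.13899175 0.00706102]
```

```bash
python3 -m jog '[[[0,0,0],[4,-4,15],1],[[0,0,0],[4,-4,30],1],[[0,0,0],[4,-4,42],1],[[0,0,0],[4,-4,50],1],[[0,0,0],[4,-4,55],1]]'
python3 -m jog '[[[0,0,0],[0,0,2],1],[[0,0,0],[0,0,4],1],[[0,0,0],[0,0,5],1],[[0,0,0],[0,0,5],1],[[0,0,0],[0,0,5],1]]'
```

```text
time: 5.9
tool_pos: [0.467, 0.3512, 0.0785]
ee_rot: [-3.14, 0.002, 1.171]
wrist_force: [-0.8, 0.3, -2.9]
width: 0.0511
time: 6.4
tool_pos: [0.468, 0.3518, 0.076]
ee_rot: [3.141, -0.001, 1.171]
wrist_force: [-0.3, 0.1, -3.3]
width: 0.0512
```

```bash
python3 -m jog '[[[0,0,0],[0,0,1],1],[[0,0,0],[0,0,1],1],[[0,0,0],[0,0,1],1]]'; python3 -m jog '[[[0,0,0],[0,0,1],1],[[0,0,0],[0,0,1],1],[[0,0,0],[0,0,1],1]]'
```

```text
time: 6.7
tool_pos: [0.4678, 0.3517, 0.0745]
ee_rot: [-3.142, -0.0, 1.171]
wrist_force: [0.8, -0.6, -3.3]
width: 0.0517
time: 7.0
tool_pos: [0.4679, 0.3517, 0.0743]
ee_rot: [3.141, -0.001, 1.171]
wrist_force: [-1.6, -1.6, 1.4]
width: 0.0515
```

```bash
python3 -m jog '[[[0,0,0],[0,0,0],-0.2],[[0,0,0],[0,0,0],-0.4],[[0,0,0],[0,0,0],-1],[[0,0,0],[0,0,0],-1],[[0,0,0],[0,0,0],-1]]'
python3 -m jog '[[[0,0,0],[0,0,-15],-1],[[0,0,0],[0,0,-40],-1],[[0,0,0],[0,0,-80],-1],[[0,0,0],[0,0,-120],-1],[[0,0,0],[0,0,-160],-1]]'
python3 -m jog '[[[0,0,0],[0,0,-40],-1],[[0,0,0],[0,0,-80],-1],[[0,0,0],[0,0,-120],-1],[[0,0,0],[0,0,-125],-1],[[0,0,0],[0,0,-125],-1]]'
python3 - <<'E'
from h import *
o=robot.get_obs();print(o['tool_pos'],o['ee_rot'],o['joint_positions'])
Rm=R.from_euler('xyz',o['ee_rot']).as_matrix()
print(Rm.T@(np.array([.616,.042,.36])-o['tool_pos'])*1000)
for f,n in (('w4','wrist'),('t4','top'),('s4','side')): snap(n,f)
for f in ('s0','s2','s4','t0','w1','t4'):
    w=cloud(f);im=ld(f)[0].astype(int)
    m=(w[...,2]>.285)&(w[...,2]<.325)&(np.hypot(w[...,0]-.616,w[...,1]-.042)<.1)&(im.max(-1)<80)
    q=w[m]
    if len(q)>30: print(f,len(q),cv2.minAreaRect((q[:,:2]*1000).astype(np.float32)),q[:,2].min(),q[:,2].max(),np.median(q,0))
E
```

```text
time: 7.5
tool_pos: [0.4679, 0.3517, 0.0734]
ee_rot: [3.142, -0.0, 1.171]
wrist_force: [0.5, 0.4, 0.3]
width: 0.0852
time: 8.0
tool_pos: [0.4677, 0.3516, 0.2364]
ee_rot: [3.141, -0.001, 1.171]
wrist_force: [0.8, 0.1, -0.7]
width: 0.0943
time: 8.5
tool_pos: [0.4681, 0.3519, 0.3613]
ee_rot: [3.139, -0.004, 1.171]
wrist_force: [0.6, 0.7, 0.3]
width: 0.094
[0.46809004 0.35189199 0.36125928] [ 3.13862904 -0.00424303  1.17102105] [ 5.47782380e-01  1.90805797e-01  9.46727032e-01  7.70266708e-05
  1.99888475e+00 -6.23200229e-01]
[-227.89159631  256.85851553    1.05357137]
s0 746 ((618.8223266601562, 46.83964920043945), (24.423227310180664, 149.44593811035156), 7.483111381530762) 0.2958533496510649 0.3185215919483634 [0.6219663  0.04844746 0.31183321]
s2 745 ((618.9061889648438, 47.198158264160156), (25.73550796508789, 150.44093322753906), 8.033476829528809) 0.29662488496323314 0.3181694120970565 [0.62183708 0.04753157 0.31208957]
s4 748 ((618.6765747070312, 47.21018600463867), (24.55280303955078, 150.19871520996094), 7.957015514373779) 0.2937683617508223 0.31810053129188953 [0.62200658 0.04817427 0.31182939]
t0 762 ((615.6132202148438, 43.02864074707031), (23.117172241210938, 147.87783813476562), 8.435521125793457) 0.3020163719798771 0.3191099143444497 [0.6149328  0.04216643 0.31315783]
w1 44 ((597.945068359375, 102.10041809082031), (3.3251986503601074, 8.802186012268066), 18.01943016052246) 0.29693578964534983 0.303734258957502 [0.59767891 0.10331468 0.29997126]
t4 759 ((616.0517578125, 43.10602951049805), (22.553836822509766, 147.8934326171875), 8.339211463928223) 0.3033819286518026 0.3190261651049585 [0.6147959  0.04134374 0.31327628]
```

View pics/s4.png

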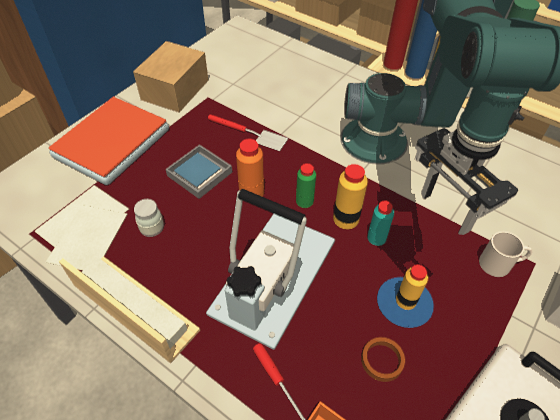

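```bash
python3 -m jog '[[[0,0,0],[-26,30,0],-1],[[0,0,0],[-58,66,0],-1],[[0,0,0],[-90,102,0],-1],[[0,0,0],[-120,136,0],-1],[[0,0,0],[-150,170,0],-1]]'
python3 -m jog '[[[0,0,8],[-30,34,0],-1],[[0,0,16],[-56,64,0],-1],[[0,0,24],[-70,82,0],-1],[[0,0,32],[-74,86,0],-1],[[0,0,40],[-74,86,0],-1]]'
python3 -m jog '[[[0,0,8],[0,0,0],-1],[[0,0,16],[0,0,0],-1],[[0,0,19.3],[0,0,0],-1],[[0,0,19.3],[0,0,0],-1],[[0,0,19.3],[0,0,0],-1]]'
python3 - <<'E'
from h import *
o=robot.get_obs();print(o['tool_pos'],o['ee_rot'],o['joint_positions'])
snap('wrist','w5')
w=cloud('w5');im=ld('w5')[0].astype(int)
m=(w[...,2]>.285)&(w[...,2]<.325)&(np.hypot(w[...,0]-.616,w[...,1]-.042)<.1)&(im.max(-1)<90)
q=w[m];print(len(q))
if len(q)>30: print(cv2.minAreaRect((q[:,:2]*1000).astype(np.float32)),q.min(0),q.max(0))
E
```

```text
time: 9.15
tool_pos: [0.5659, 0.1456, 0.356]
ee_rot: [-3.138, 0.002, 1.171]
wrist_force: [0.8, -0.2, 0.5]
width: 0.0937
time: 9.65
tool_pos: [0.6164, 0.0439, 0.3551]
ee_rot: [-3.139, 0.005, 0.464]
wrist_force: [-0.7, 0.7, 0.7]
width: 0.0939
time: 10.15
tool_pos: [0.6161, 0.0457, 0.3567]
ee_rot: [-3.141, 0.003, 0.137]
wrist_force: [-0.1, 0.7, 0.4]
width: 0.0938
[0.61605183 0.04570423 0.35674195] [-3.14104014e+00  3.10125533e-03  1.37353044e-01] [-1.77370839e-02  2.73636849e-01  8.55736355e-01  7.40260111e-05
  2.01536883e+00 -1.55057539e-01]
4999
((617.3983764648438, 46.16250991821289), (24.069103240966797, 148.98324584960938), 8.33863353729248) [ 0.59626185 -0.02856663  0.30308656] [0.63925265 0.12125848 0.31807434]
```

View pics/w5.png

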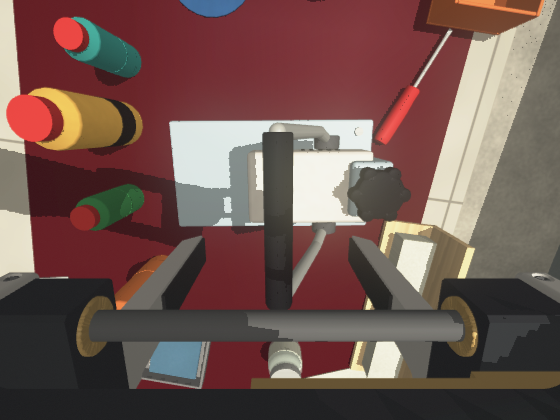

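Bar (0.617, 0.046), aligned within the jaws (bar column 278 in the picture). I descend, straddle it and close.

```bash
python3 -m jog '[[[0,0,0],[1,0,20],-1],[[0,0,0],[1,0,45],-1],[[0,0,0],[1,0,68],-1],[[0,0,0],[1,0,68],-1],[[0,0,0],[1,0,68],0.2]]'
python3 -m jog '[[[0,0,0],[0,0,0],0.3],[[0,0,0],[0,0,0],1],[[0,0,0],[0,0,0],1],[[0,0,0],[0,0,0],1],[[0,0,0],[0,0,0],1]]'
python3 -m jog '[[[0,0,0],[0,0,0],1],[[0,0,0],[0,0,0],1],[[0,0,0],[0,0,0],1]]'
python3 - <<'E'
from h import *
for a in range(70,-10,-3):
    p=np.radians(a); print(a,np.round([-(200*np.cos(p)-68.4),187.9-200*np.sin(p)],1))
E
```

```text
time: 10.7
tool_pos: [0.6171, 0.0459, 0.2902]
ee_rot: [-3.141, 0.001, 0.136]
wrist_force: [-0.1, -0.6, 0.9]
width: 0.0893
time: 11.2
tool_pos: [0.6175, 0.0458, 0.2908]
ee_rot: [3.142, -0.001, 0.136]
wrist_force: [0.1, -0.0, 0.9]
width: 0.0493
time: 11.5
tool_pos: [0.6174, 0.0458, 0.2904]
ee_rot: [-3.141, 0.0, 0.136]
wrist_force: [-0.2, 0.7, 0.2]
width: 0.0251
70 [-0. -0.]
67 [-9.7  3.8]
64 [-19.3   8.1]
61 [-28.6  13. ]
58 [-37.6  18.3]
55 [-46.3  24.1]
52 [-54.7  30.3]
49 [-62.8  37. ]
46 [-70.5  44. ]
43 [-77.9  51.5]
40 [-84.8  59.3]
37 [-91.3  67.5]
34 [-97.4  76.1]
31 [-103.    84.9]
28 [-108.2   94. ]
25 [-112.9  103.4]
22 [-117.  113.]
19 [-120.7  122.8]
16 [-123.9  132.8]
13 [-126.5  142.9]
10 [-128.6  153.2]
7 [-130.1  163.5]
4 [-131.1  173.9]
1 [-131.6  184.4]
-2 [-131.5  194.9]
-5 [-130.8  205.3]
-8 [-129.7  215.7]
```

```bash
python3 -m jog '[[[0,0,0],[0,0,0],1],[[0,0,0],[-10,4,0],1]]' >/dev/null 2>&1 & sleep 0; wait; true
```

```text
(no output)
```

That row was mistyped: 4 mm went to tool y instead of z. Checking the state before I correct it.

```bash
python3 -c "
from h import *
o=robot.get_obs();print(o['time'],o['tool_pos'],o['ee_rot'],o['wrist_force'],o['width'])"
```

```text
11.7 [0.61097371 0.04461641 0.28837226] [-3.13390205 -0.00616204  0.14097551] [ 10.66804483  14.81310814 -15.25287251] 0.02345015969610677
```

```bash
python3 -m jog '[[[0,0,0],[0,-4,4],1],[[0,0,0],[-9,-4,8],1],[[0,0,0],[-18.5,-4,13],1],[[0,0,0],[-27.5,-4,18],1],[[0,0,0],[-36.5,-4,24],1]]'
python3 -m jog '[[[0,0,0],[0,0,0],1]]'; python3 -c "
from h import *
snap('side','s6')
o=robot.get_obs();print(o['tool_pos'],o['wrist_torque'])
w=cloud('s6');im=ld('s6')[0].astype(int)
"
```

```text
time: 12.2
tool_pos: [0.5751, 0.0398, 0.2702]
ee_rot: [3.14, -0.015, 0.137]
wrist_force: [7.8, 1.3, 4.3]
width: 0.0234
time: 12.3
tool_pos: [0.5731, 0.0396, 0.269]
ee_rot: [3.141, -0.009, 0.136]
wrist_force: [4.5, 0.8, 5.3]
width: 0.0231
[0.57309468 0.0396312  0.26897029] [ 0.13443939 -1.24213708 -0.06045316]
```

View pics/s6.png

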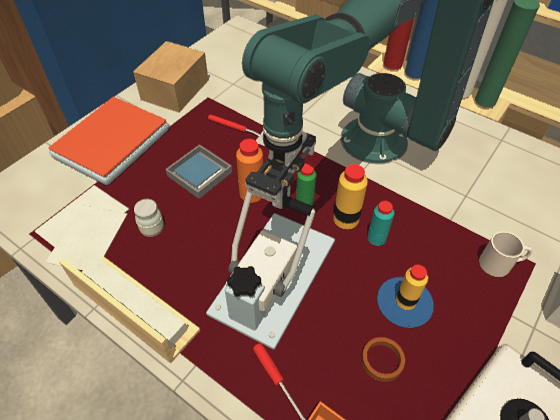

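The bar is following in the grip (around 295,205) and the forces are small. Continuing the arc.

```bash
python3 -m jog '[[[0,0,0],[-8.2,0,6.3],1],[[0,0,0],[-16.3,0,13],1],[[0,0,0],[-24,0,20],1],[[0,0,0],[-31.4,0,27.5],1],[[0,0,0],[-38.3,0,35.3],1]]'
python3 -m jog '[[[0,0,0],[-6.5,0,8.2],1],[[0,0,0],[-12.6,0,16.8],1],[[0,0,0],[-18.2,0,25.6],1],[[0,0,0],[-23.4,0,34.7],1],[[0,0,0],[-28,0,44],1]]'
python3 - <<'E'
from h import *
def bar(f,c):
    w=cloud(f);im=ld(f)[0].astype(int)
    m=(im.max(-1)<70)&(np.linalg.norm(w-np.array(c),axis=-1)<.09)
    return w[m]
o=robot.get_obs();t=o['tool_pos'];print(t,o['wrist_force'],o['wrist_torque'])
snap('side','s7');w=cloud('s7');im=ld('s7')[0].astype(int)
# bar free ends: points 45..70mm off in y
yv=np.array([-np.sin(.14),np.cos(.14),0]);d=(w-t)@yv
for s in (1,-1):
    m=(im.max(-1)<60)&(d*s>.04)&(d*s<.07)&(np.linalg.norm((w-t)-d[...,None]*yv,axis=-1)<.06)
    q=w[m];print(s,len(q),q.mean(0) if len(q) else 0, q.max(0) if len(q) else 0)
E
```

```text
time: 12.85
tool_pos: [0.5368, 0.0343, 0.234]
ee_rot: [3.14, -0.011, 0.136]
wrist_force: [7.8, 0.5, 6.4]
width: 0.023
time: 13.35
tool_pos: [0.5092, 0.0303, 0.1906]
ee_rot: [3.14, -0.011, 0.136]
wrist_force: [4.9, 0.7, 9.6]
width: 0.0234
[0.50921318 0.03031537 0.1906496 ] [4.89516986 0.67681003 9.63978537] [ 0.04826347 -1.47562215  0.10649593]
1 122 [0.50677899 0.08538631 0.21531038] [0.51698247 0.10098584 0.22217072]
-1 0 0 0
```

```bash
python3 -m jog '[[[0,0,0],[-4,0,9.6],1],[[0,0,0],[-7.8,0,19.4],1],[[0,0,0],[-11,0,29.4],1],[[0,0,0],[-13.6,0,39.5],1],[[0,0,0],[-15.7,0,49.8],1]]'
python3 -m jog '[[[0,0,0],[-1.5,0,10.3],1],[[0,0,0],[-2.5,0,20.7],1],[[0,0,0],[-3,0,31.2],1],[[0,0,0],[-2.9,0,41.7],1],[[0,0,0],[-2.2,0,52],1]]'
python3 - <<'E'
from h import *
o=robot.get_obs();t=o['tool_pos'];print(t,o['wrist_force'],o['wrist_torque'])
snap('side','s8');w=cloud('s8');im=ld('s8')[0].astype(int)
yv=np.array([-np.sin(.14),np.cos(.14),0]);d=(w-t)@yv
m=(im.max(-1)<60)&(d>.04)&(d<.07)&(np.linalg.norm((w-t)-d[...,None]*yv,axis=-1)<.06)
q=w[m];print(len(q),q.mean(0) if len(q) else 0, q.max(0) if len(q) else 0)
E
```

```text
time: 13.9
tool_pos: [0.492, 0.0278, 0.1407]
ee_rot: [3.139, -0.006, 0.136]
wrist_force: [-0.2, -0.4, 10.9]
width: 0.0232
time: 14.4
tool_pos: [0.4867, 0.0271, 0.0872]
ee_rot: [3.14, 0.003, 0.136]
wrist_force: [-6.9, -2.5, 11.9]
width: 0.0231
[0.48666272 0.02706768 0.0871571 ] [-6.93226638 -2.51793226 11.90571898] [-0.48100695  0.87854383  0.08240476]
97 [0.48340471 0.08202054 0.11875643] [0.49315504 0.09712232 0.12494541]
```

```bash
python3 -m jog '[[[0,0,0],[0.5,0,5],1],[[0,0,0],[1,0,10],1],[[0,0,0],[1.5,0,15],1],[[0,0,0],[2,0,18],1],[[0,0,0],[2,0,20],1]]'
python3 -m jog '[[[0,0,0],[0,0,2],1],[[0,0,0],[0,0,3],1]]'
python3 -m jog '[[[0,0,0],[0,0,2],1],[[0,0,0],[0,0,3],1]]'
python3 - <<'E'
from h import *
o=robot.get_obs();t=o['tool_pos'];print(t,o['wrist_force'],o['wrist_torque'])
snap('side','s9');w=cloud('s9');im=ld('s9')[0].astype(int)
yv=np.array([-np.sin(.14),np.cos(.14),0]);d=(w-t)@yv
m=(im.max(-1)<60)&(d>.04)&(d<.07)&(np.linalg.norm((w-t)-d[...,None]*yv,axis=-1)<.06)
q=w[m];print(len(q),q.mean(0) if len(q) else 0, q.max(0) if len(q) else 0)
cv2.imwrite('pics/c9.png',cv2.resize(cv2.imread('pics/s9.png')[150:330,180:420],None,fx=3,fy=3))
E
```

```text
time: 14.95
tool_pos: [0.488, 0.0273, 0.0665]
ee_rot: [3.14, 0.005, 0.136]
wrist_force: [-6.0, -2.7, 11.4]
width: 0.0229
time: 15.15
tool_pos: [0.4884, 0.0273, 0.0638]
ee_rot: [3.14, 0.004, 0.136]
wrist_force: [-6.7, -2.6, 10.6]
width: 0.0231
time: 15.35
tool_pos: [0.4885, 0.0273, 0.0625]
ee_rot: [3.14, 0.004, 0.136]
wrist_force: [-10.0, -1.7, 21.4]
width: 0.0229
[0.48854527 0.02732016 0.06246081] [-9.95782289 -1.70624078 21.40509671] [-0.30186695  1.53003435  0.04992773]
95 [0.4854549  0.08239731 0.09573501] [0.49496685 0.09772583 0.10205004]
```

View pics/c9.png

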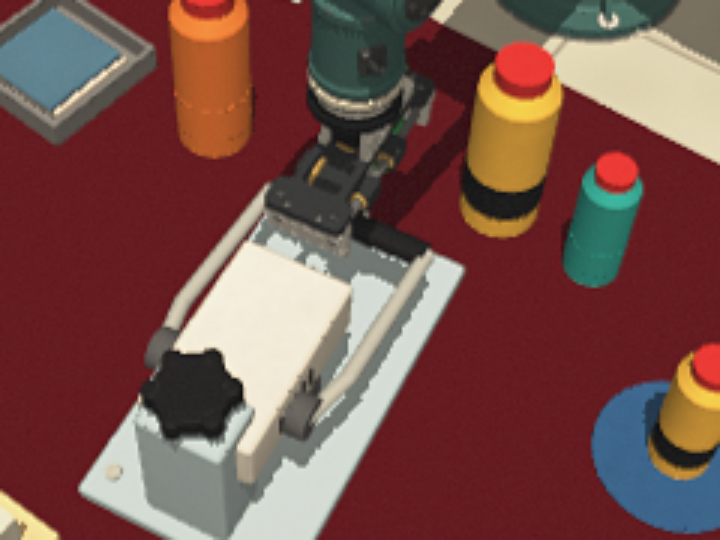

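Bar top at ≈0.099 (centre 0.087) and the force stepped from 11 to 21 N, so the lever is at its stop. Hold for about 1.7 s.

```bash
python3 -m jog '[[[0,0,0],[0,0,1],1],[[0,0,0],[0,0,1],1],[[0,0,0],[0,0,1],1],[[0,0,0],[0,0,1],1],[[0,0,0],[0,0,1],1]]'
for i in 1; do python3 -m jog '[[[0,0,0],[0,0,0],1],[[0,0,0],[0,0,0],1],[[0,0,0],[0,0,0],1],[[0,0,0],[0,0,0],1],[[0,0,0],[0,0,0],1]]'; done
python3 -m jog '[[[0,0,0],[0,0,0],1],[[0,0,0],[0,0,0],1],[[0,0,0],[0,0,0],1],[[0,0,0],[0,0,0],1],[[0,0,0],[0,0,0],1]]'
python3 - <<'E'
from h import *
o=robot.get_obs();t=o['tool_pos'];print(t,o['wrist_force'])
# current bar centre & return arc in tool axes (x press-back, z down) from phi=-8 every 1.5 deg
for a in np.arange(-8,70.1,1.5):
    p=np.radians(a);print(round(a,1),np.round([198.05-200*np.cos(p),-200*np.sin(p)-27.8],1),end='; ')
E
```

```text
time: 15.9
tool_pos: [0.4886, 0.0273, 0.0623]
ee_rot: [3.14, 0.003, 0.136]
wrist_force: [-10.5, -1.7, 20.6]
width: 0.023
time: 16.4
tool_pos: [0.4886, 0.0273, 0.0623]
ee_rot: [3.14, 0.003, 0.136]
wrist_force: [-10.3, -1.5, 20.9]
width: 0.0232
time: 16.9
tool_pos: [0.4886, 0.0273, 0.0623]
ee_rot: [3.14, 0.003, 0.136]
wrist_force: [-10.4, -3.1, 21.0]
width: 0.0234
[0.48858002 0.02731564 0.06234505] [-10.41183132  -3.06907538  20.95579554]
-8.0 [-0.  0.]; -6.5 [-0.7 -5.2]; -5.0 [ -1.2 -10.4]; -3.5 [ -1.6 -15.6]; -2.0 [ -1.8 -20.8]; -0.5 [ -1.9 -26.1]; 1.0 [ -1.9 -31.3]; 2.5 [ -1.8 -36.5]; 4.0 [ -1.5 -41.8]; 5.5 [ -1. -47.]; 7.0 [ -0.5 -52.2]; 8.5 [  0.2 -57.4]; 10.0 [  1.1 -62.5]; 11.5 [  2.1 -67.7]; 13.0 [  3.2 -72.8]; 14.5 [  4.4 -77.9]; 16.0 [  5.8 -82.9]; 17.5 [  7.3 -87.9]; 19.0 [  8.9 -92.9]; 20.5 [ 10.7 -97.8]; 22.0 [  12.6 -102.7]; 23.5 [  14.6 -107.5]; 25.0 [  16.8 -112.3]; 26.5 [  19.1 -117. ]; 28.0 [  21.5 -121.7]; 29.5 [  24.  -126.3]; 31.0 [  26.6 -130.8]; 32.5 [  29.4 -135.3]; 34.0 [  32.2 -139.6]; 35.5 [  35.2 -143.9]; 37.0 [  38.3 -148.2]; 38.5 [  41.5 -152.3]; 40.0 [  44.8 -156.4]; 41.5 [  48.3 -160.3]; 43.0 [  51.8 -164.2]; 44.5 [  55.4 -168. ]; 46.0 [  59.1 -171.7]; 47.5 [  62.9 -175.3]; 49.0 [  66.8 -178.7]; 50.5 [  70.8 -182.1]; 52.0 [  74.9 -185.4]; 53.5 [  79.1 -188.6]; 55.0 [  83.3 -191.6]; 56.5 [  87.7 -194.6]; 58.0 [  92.1 -197.4]; 59.5 [  96.5 -200.1]; 61.0 [ 101.1 -202.7]; 62.5 [ 105.7 -205.2]; 64.0 [ 110.4 -207.6]; 65.5 [ 115.1 -209.8]; 67.0 [ 119.9 -211.9]; 68.5 [ 124.7 -213.9]; 70.0 [ 129.6 -215.7];
```

```bash
python3 -m jog '[[[0,0,0],[-0.7,0,-5.2],1],[[0,0,0],[-1.2,0,-10.4],1],[[0,0,0],[-1.6,0,-15.6],1],[[0,0,0],[-1.8,0,-20.8],1],[[0,0,0],[-1.9,0,-26.1],1]]'
python3 -m jog '[[[0,0,0],[0,0,-5.2],1],[[0,0,0],[0.1,0,-10.4],1],[[0,0,0],[0.4,0,-15.7],1],[[0,0,0],[0.9,0,-20.9],1],[[0,0,0],[1.4,0,-26.1],1]]'
python3 -m jog '[[[0,0,0],[0.7,0,-5.2],1],[[0,0,0],[1.6,0,-10.3],1],[[0,0,0],[2.6,0,-15.5],1],[[0,0,0],[3.7,0,-20.6],1],[[0,0,0],[4.9,0,-25.7],1]]'
python3 -m jog '[[[0,0,0],[1.4,0,-5],1],[[0,0,0],[2.9,0,-10],1],[[0,0,0],[4.5,0,-15],1],[[0,0,0],[6.3,0,-19.9],1],[[0,0,0],[8.2,0,-24.8],1]]'
python3 - <<'E'
from h import *
o=robot.get_obs();t=o['tool_pos'];print(t,o['wrist_force'],o['wrist_torque'])
snap('side','s10');w=cloud('s10');im=ld('s10')[0].astype(int)
yv=np.array([-np.sin(.14),np.cos(.14),0]);d=(w-t)@yv
m=(im.max(-1)<60)&(d>.04)&(d<.07)&(np.linalg.norm((w-t)-d[...,None]*yv,axis=-1)<.07)
q=w[m];print(len(q),q.mean(0) if len(q) else 0, q.max(0) if len(q) else 0)
E
```

```text
time: 17.4
tool_pos: [0.4866, 0.0271, 0.0852]
ee_rot: [3.14, 0.005, 0.136]
wrist_force: [-1.4, -1.7, 5.3]
width: 0.0234
time: 17.9
tool_pos: [0.4879, 0.0272, 0.1112]
ee_rot: [3.14, 0.005, 0.136]
wrist_force: [-1.4, -2.1, 4.5]
width: 0.0235
time: 18.4
tool_pos: [0.493, 0.028, 0.1369]
ee_rot: [3.14, 0.004, 0.136]
wrist_force: [-1.8, -2.1, 4.6]
width: 0.0232
time: 18.9
tool_pos: [0.5018, 0.0293, 0.1615]
ee_rot: [3.14, 0.002, 0.136]
wrist_force: [-0.4, -3.3, 4.6]
width: 0.0235
[0.50184965 0.02934478 0.16147411] [-0.40154164 -3.29081283  4.63989439] [-0.64405912  0.73705482  0.03940767]
125 [0.4993059  0.08428197 0.19953244] [0.50879193 0.10022088 0.20570948]
```

```bash
python3 -m jog '[[[0,0,0],[2,0,-4.8],1],[[0,0,0],[4.2,0,-9.6],1],[[0,0,0],[6.5,0,-14.3],1],[[0,0,0],[8.9,0,-19],1],[[0,0,0],[11.4,0,-23.6],1]]'
python3 -m jog '[[[0,0,0],[2.6,0,-4.5],1],[[0,0,0],[5.4,0,-9],1],[[0,0,0],[8.2,0,-13.3],1],[[0,0,0],[11.2,0,-17.6],1],[[0,0,0],[14.3,0,-21.9],1]]'
python3 -m jog '[[[0,0,0],[3.2,0,-4.1],1],[[0,0,0],[6.5,0,-8.2],1],[[0,0,0],[10,0,-12.1],1],[[0,0,0],[13.5,0,-16],1],[[0,0,0],[17.1,0,-19.8],1]]'
python3 -m jog '[[[0,0,0],[3.7,0,-3.7],1],[[0,0,0],[7.5,0,-7.3],1],[[0,0,0],[11.4,0,-10.7],1],[[0,0,0],[15.4,0,-14.1],1],[[0,0,0],[19.5,0,-17.4],1]]'
python3 - <<'E'
from h import *
o=robot.get_obs();t=o['tool_pos'];print(t,o['wrist_force'],o['wrist_torque'])
snap('side','s11');w=cloud('s11');im=ld('s11')[0].astype(int)
yv=np.array([-np.sin(.14),np.cos(.14),0]);d=(w-t)@yv
m=(im.max(-1)<60)&(d>.04)&(d<.07)&(np.linalg.norm((w-t)-d[...,None]*yv,axis=-1)<.07)
q=w[m];print(len(q),q.mean(0) if len(q) else 0, q.max(0) if len(q) else 0)
E
```

```text
time: 19.45
tool_pos: [0.5146, 0.0313, 0.1852]
ee_rot: [3.141, -0.002, 0.136]
wrist_force: [1.5, -4.7, 3.0]
width: 0.0231
time: 19.95
tool_pos: [0.5301, 0.0335, 0.2061]
ee_rot: [3.141, -0.004, 0.136]
wrist_force: [6.4, -4.6, -2.4]
width: 0.0231
time: 20.45
tool_pos: [0.5476, 0.0361, 0.224]
ee_rot: [-3.141, -0.004, 0.136]
wrist_force: [10.5, -3.1, -7.7]
width: 0.0233
time: 20.95
tool_pos: [0.5662, 0.0389, 0.2402]
ee_rot: [-3.14, -0.0, 0.136]
wrist_force: [6.6, -3.4, -4.8]
width: 0.0231
[0.56623416 0.03890656 0.24024183] [ 6.58914322 -3.36051053 -4.84614543] [-0.65918183 -0.68010145  0.08180151]
146 [0.56385274 0.09416838 0.28258017] [0.57319809 0.10936207 0.29034127]
```

```bash
python3 -m jog '[[[0,0,0],[4.2,0,-3.2],1],[[0,0,0],[8.4,0,-6.2],1],[[0,0,0],[12.8,0,-9.2],1],[[0,0,0],[17.2,0,-12],1],[[0,0,0],[21.6,0,-14.7],1]]'
python3 -m jog '[[[0,0,0],[4.6,0,-2.6],1],[[0,0,0],[9.2,0,-5.1],1],[[0,0,0],[13.9,0,-7.5],1],[[0,0,0],[18.6,0,-9.7],1],[[0,0,0],[23.4,0,-11.8],1]]'
python3 -m jog '[[[0,0,0],[2,0,-0.8],1],[[0,0,0],[4,0,-1.6],1],[[0,0,0],[6,0,-2.4],1],[[0,0,0],[8,0,-3],1],[[0,0,0],[8,0,-3],1]]'
python3 - <<'E'
from h import *
o=robot.get_obs();t=o['tool_pos'];print(t,o['wrist_force'],o['wrist_torque'])
snap('side','s12')
yv=np.array([-np.sin(.14),np.cos(.14),0])
for f in ('s12','s4'):
    w=cloud(f);im=ld(f)[0].astype(int);d=(w-t)@yv
    m=(im.max(-1)<60)&(d>.04)&(d<.07)&(np.linalg.norm((w-t)-d[...,None]*yv,axis=-1)<.07)
    q=w[m];print(f,len(q),q.mean(0) if len(q) else 0, q.max(0) if len(q) else 0)
E
```

```text
time: 21.5
tool_pos: [0.5867, 0.0419, 0.2552]
ee_rot: [-3.14, 0.002, 0.136]
wrist_force: [5.2, -2.9, -6.9]
width: 0.0234
time: 22.0
tool_pos: [0.6092, 0.0451, 0.2678]
ee_rot: [-3.14, 0.003, 0.136]
wrist_force: [4.7, -2.7, -4.3]
width: 0.0231
time: 22.5
tool_pos: [0.6167, 0.0462, 0.2714]
ee_rot: [-3.14, 0.002, 0.136]
wrist_force: [4.5, -0.8, -10.7]
width: 0.0229
[0.61673048 0.04617935 0.27135414] [  4.49791817  -0.78357448 -10.68194389] [-0.38655376 -0.43370123  0.02317308]
s12 150 [0.61386618 0.10125671 0.31128414] [0.62351354 0.11686753 0.3174115 ]
s4 148 [0.61384144 0.10145443 0.31140345] [0.62305528 0.1168468  0.31741526]
```

Bar is back on its home reading (same as before within 0.2 mm). I press 2 mm into the home stop, then open and retreat.

```bash
python3 -m jog '[[[0,0,0],[1,0,0],1],[[0,0,0],[2,0,0],1],[[0,0,0],[2,0,0],1],[[0,0,0],[2,0,0],1],[[0,0,0],[2,0,0],1]]'
python3 -m jog '[[[0,0,0],[0,0,0],0.4],[[0,0,0],[0,0,0],0.2],[[0,0,0],[0,0,0],-0.2],[[0,0,0],[-1,0,0],-1],[[0,0,0],[-1,0,0],-1]]'
python3 -m jog '[[[0,0,0],[0,0,0],-1],[[0,0,0],[0,0,0],-1],[[0,0,0],[0,0,-15],-1],[[0,0,0],[0,0,-40],-1],[[0,0,0],[0,0,-70],-1]]'
python3 -m jog '[[[0,0,0],[-20,0,-30],-1],[[0,0,0],[-60,0,-40],-1],[[0,0,0],[-100,0,-40],-1],[[0,0,0],[-110,0,-40],-1],[[0,0,0],[-110,0,-40],-1]]'
python3 - <<'E'
from h import *
o=robot.get_obs();t=np.array([.6167,.0462,.2714]);print(o['time'],o['tool_pos'],o['wrist_force'])
snap('side','s13')
yv=np.array([-np.sin(.14),np.cos(.14),0])
for f in ('s13','s4'):
    w=cloud(f);im=ld(f)[0].astype(int);d=(w-t)@yv
    m=(im.max(-1)<60)&(d>.04)&(d<.07)&(np.linalg.norm((w-t)-d[...,None]*yv,axis=-1)<.07)
    q=w[m];print(f,len(q),q.mean(0))
E
```

```text
time: 23.05
tool_pos: [0.617, 0.0462, 0.2715]
ee_rot: [-3.14, 0.005, 0.136]
wrist_force: [-4.0, -0.8, -17.0]
width: 0.0233
time: 23.55
tool_pos: [0.6182, 0.0459, 0.2754]
ee_rot: [3.141, -0.004, 0.136]
wrist_force: [-0.8, 0.5, 0.2]
width: 0.0567
time: 24.05
tool_pos: [0.6171, 0.0459, 0.3425]
ee_rot: [-3.141, 0.003, 0.136]
wrist_force: [0.2, -0.8, 0.0]
width: 0.0934
time: 24.55
tool_pos: [0.5078, 0.0309, 0.3845]
ee_rot: [3.141, -0.003, 0.136]
wrist_force: [0.2, 0.9, -0.6]
width: 0.0942
24.55 [0.50780637 0.03089567 0.38453657] [ 0.17622241  0.94181624 -0.56858415]
s13 151 [0.61425559 0.10152641 0.31136656]
s4 148 [0.61384144 0.10145443 0.31140345]
```

View pics/s13.png

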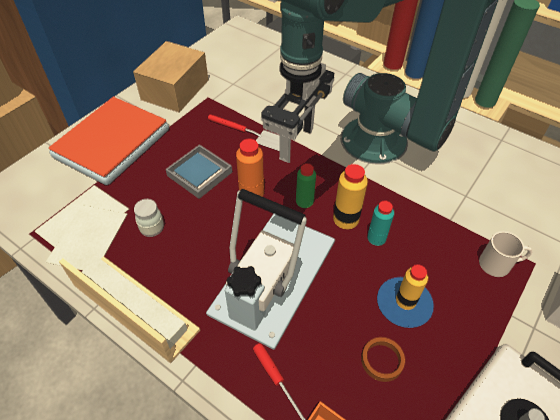

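The picture shows the lever up at home (bar near 272,205) and the can upright on the mat (412,290). The tape (384,358) and jar (148,217) haven't moved, and the gripper is clear. Handing in.

```bash
python3 -c "
from bench import close_job
print(close_job())"
```

```text
the job is handed in; nothing more can be done
None
```

I moved the small yellow can from the foot plate to the blue mat and stood it upright. I then gripped the lever bar and pulled it to its stop. I held it there about 1.6 s, eased it back over about 5.5 s, pressed it home and let go. The job was handed in at 24.6 s, with no verdict reported.

**Last checks**
- **Lever down:** the bar read 0.087 m high, as it should at the stop, and the force stepped from about 11 to 21 N there.
- **Lever home:** after release the bar was within 0.5 mm of its reading before the pull.
- **Can and bystanders:** the last side picture shows the can upright on the mat. The tape and jar look unmoved by eye; I did not measure them.
- **Gripper:** clear of everything, with no contact force.

**What disagreed or went wrong**
- **Cameras:** the top camera differed from the side and wrist cameras by 4–7 mm in y. For the can and bar I placed mainly by the side and wrist cameras; the mat position was a compromise among the three.
- **Mistyped row:** one early lever move shifted the grip 4 mm sideways along the bar. I corrected it at once, and the wrist force in the reading after it was about 24 N.
- **Bar slip:** the bar crept about 20 mm deeper into the fingers during the stroke, which did no harm.

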